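Line up the pantry canisters by height

ROBOT

A 7-joint arm with a two-finger parallel gripper is mounted at the origin on the work surface. World frame = base frame: x ahead of the robot, y to its left, z up, the work surface at z = 0. Lengths are in m, angles in rad, forces in N, time in s.
With the tool pointing down it reaches from about 0.35 to 0.9 m from the base axis. Payload 8.1 kg.
Tool frame: the origin (TCP) lies on the mounting face of the last link; the fingertips stand 173 mm ahead of it and the grasp point (between the pads) lies 155 mm ahead of it; z points along the fingers, y is the direction in which the jaws open and shut (so a half turn about z gives the same grasp; the last joint's range is limited). The gripper opens to 85 mm and grips with 20 to 120 N. Pads are 22 mm wide; open, the fingers measure 114 mm over their backs; the gripper's body (76 mm by 85 mm) begins 54 mm behind the grasp point. The pads swing forward as they close: fully open they stand 13 mm farther back than shut.
Start: joints at [-1.356, 0.434, 0.025, 1.573, -0.012, 1.134, -0.075], TCP at [0.195, 0.594, 0.405] pointing down, gripper open.
Joint ranges: [-2.62, 2.62], [-0.44, 2.09], [-1.27, 1.32], [0.08, 2.57], [-1.32, 4.46], [0.12, 2], [-2.74, 2.74]. Speed limits (rad/s): [2.22, 2.22, 3.01, 3.01, 3.14, 3.14, 3.14].

INTERFACE

Orientations are given as a unit quaternion [w, x, y, z].
In Python, from cell import manip gives the robot as it stands.
- The arm moves only by the shell command python3 -m inch 'ROWS' [FORCE]. ROWS is JSON, one flat list of numbers, 7 for each row, row after row: the shift along the tool's x, y, z in mm, then the turn, a rotation vector about the tool's x, y, z in degrees, then the closure in counts, from 0 (fully open) to 255 (shut). A call has 1 to 10 rows; each row shifts and turns the commanded pose from where the row before left it, along the tool's axes as they then stand; what a row does not reach is not made up. A row lasts 1/8 s, in which the tool goes at most 62.5 mm and 10.7 degrees, less where a joint would pass 70% of its speed; a pose out of reach is approached as far as the arm can. A call with a gripper value outside its range is refused whole. The fingers move at their own pace and stop on an object; FORCE is the grip in N (left out, the last holds). Time passes only in rows, so rows that do not move let the fingers close. It gives the time, the measured TCP pose, the force and the opening at its end, in the units of the state.
- manip.observe(): the state, without advancing time (a new reading comes with each control period).
- manip.camera(name): name is "scene" or "side" or "wrist"; returns a dict with "pixels" (480x640x3 uint8, red, green, blue), "K" (3x3 intrinsics, pixels), "k1" (the pictures are not rectified: a ray, as slopes to the right and down, at radius r is drawn at 1 + k1 r^2 times it, then the intrinsics apply), "rvec" (rotation vector, rad) and "tvec" (3), from world to camera coordinates, as OpenCV has them; the wrist camera has in their place "mount" (4x4, takes a point from camera to tool coordinates, whose origin is the TCP and whose axes are the flange's). Camera axes: x right, y down, z forward; pixel columns grow to the right and rows downward; lengths in m; the calibration is good to about 2 mm. A picture is of the moment at which its call begins: read the wrist's pose just before it. There is no depth.
- manip.sign_off(): hands the job in, once; it reports no verdict.
The state is a dict: "time_s": time; "joints": joint angles; "dq": joint speeds; "joint_efforts": joint torques, N m; "ee_pos": TCP position; "tool_rot": TCP orientation; "contact_force": force on the tool from outside, world axes, zero at the start; "ft_torque": the same for the moment, N m; "opening": finger opening in m.
Only numpy, scipy, OpenCV 4.12 (cv2) and the standard library are available. Lean on these libraries where they do the work, as an engineer would, in place of code of your own. Each camera call takes 0.05 s, during which the arm holds its last target. There are 200 camera calls.

TASK

Stand the four white canisters upright on the dark board, one centred on each cork disc, in order of height: the tallest on the disc next to the cream crock, then each one shorter than the last, ending with the shortest next to the saucers. Do not knock any canister over, and leave the crock and the saucers where they stand.

Things in the scene. Friction and masses are not known exactly. Their poses are not given: they have to be found in the camera images.
- canister_xl: The tallest of four loose, round white ceramic canisters with a flat pale wooden lid (fixed on) and a brass knob: 77 mm in diameter, 138 mm tall in all, about 0.55 kg (30 % either way). The knob is an upright cylinder on the axis, 24 mm in diameter and 26 mm tall (the top 26 mm); grip it from above. Origin: centre of the underside; z up. Starts upright on the counter (z = 0).
- canister_l: The second tallest of four loose, round white ceramic canisters with a flat pale wooden lid (fixed on) and a brass knob: 70 mm in diameter, 116 mm tall in all, about 0.45 kg (30 % either way). The knob is an upright cylinder on the axis, 24 mm in diameter and 26 mm tall (the top 26 mm); grip it from above. Origin: centre of the underside; z up. Starts upright on the counter (z = 0).
- canister_m: The third tallest of four loose, round white ceramic canisters with a flat pale wooden lid (fixed on) and a brass knob: 63 mm in diameter, 94 mm tall in all, about 0.35 kg (30 % either way). The knob is an upright cylinder on the axis, 24 mm in diameter and 26 mm tall (the top 26 mm); grip it from above. Origin: centre of the underside; z up. Starts upright on the counter (z = 0).
- canister_s: The shortest of four loose, round white ceramic canisters with a flat pale wooden lid (fixed on) and a brass knob: 56 mm in diameter, 72 mm tall in all, about 0.25 kg (30 % either way). The knob is an upright cylinder on the axis, 24 mm in diameter and 26 mm tall (the top 26 mm); grip it from above. Origin: centre of the underside; z up. Starts upright on the counter (z = 0).
- mark1: The first of the four round cork discs, counted from the robot's left (+y), 84 mm in diameter, flush in the top of a dark wooden board (fixed, 12 mm thick, 100 mm wide, 410 mm long). The discs lie 100 mm apart in a straight line. Origin: centre of the disc on the board's top face (z = 0.012); x lies across the board, pointing away from the robot, y along the row towards the robot's left.
- mark2: The second of the four round cork discs, counted from the robot's left (+y), 84 mm in diameter, flush in the top of a dark wooden board (fixed, 12 mm thick, 100 mm wide, 410 mm long). The discs lie 100 mm apart in a straight line. Origin: centre of the disc on the board's top face (z = 0.012); x lies across the board, pointing away from the robot, y along the row towards the robot's left.
- mark3: The third of the four round cork discs, counted from the robot's left (+y), 84 mm in diameter, flush in the top of a dark wooden board (fixed, 12 mm thick, 100 mm wide, 410 mm long). The discs lie 100 mm apart in a straight line. Origin: centre of the disc on the board's top face (z = 0.012); x lies across the board, pointing away from the robot, y along the row towards the robot's left.
- mark4: The fourth of the four round cork discs, counted from the robot's left (+y), 84 mm in diameter, flush in the top of a dark wooden board (fixed, 12 mm thick, 100 mm wide, 410 mm long). The discs lie 100 mm apart in a straight line. Origin: centre of the disc on the board's top face (z = 0.012); x lies across the board, pointing away from the robot, y along the row towards the robot's left.
- crock: Cream stoneware crock, loose, about 100 mm in diameter (118 mm over its two small handles), 105 mm tall, 1.2 kg, standing on the counter just past one end of the board, 115 mm from the centre of the nearest disc; which end changes. It shows where the tall end of the row is. Origin: centre of the underside. Not to be moved.
- saucers: Low stack of four white saucers, one loose body, 104 mm in diameter, 28 mm tall, 0.8 kg, on the counter just past the other end of the board, 115 mm from the centre of the nearest disc. Origin: centre of the underside. Not to be moved.
Mind the look-alikes: they are no part of the job. What is shaped like the canister_m but blue, green or orange is not meant.

How it is judged:
By the outcome, as a careful person would: the job done as asked, in the order asked, and still so for the second after the job is handed in, with the robot touching nothing.
It also fails if it takes over 86 s, if anything falls off the work surface, if the arm or the gripper's body presses on something with over 40 N, if the wrist force passes 120 N, or if a joint passes its speed limit or range.

## Working session

There is one attempt and no reset: what is moved stays moved. The work goes in short steps, Python scripts to look and compute and a shell command to move; the robot and the scene stay as the last step left them, time stands still between calls to the robot, and variables do not carry over. Pictures are saved under pics/ and viewed, on a budget of 14 in all, crops included, one or two more only if the job needs it, and the job is handed in when it is done.

```bash
mkdir -p pics; ls
python3 - <<'E'
from cell import manip
import cv2
print(manip.observe())
for n in("scene","side","wrist"):
    c=manip.camera(n); cv2.imwrite(f"pics/{n}0.png",c["pixels"][:,:,::-1])
    print(n,{k:v for k,v in c.items() if k!="pixels"})
E
```

```text
pics
{'time_s': 0.0, 'joints': array([-1.35559099,  0.43524268,  0.02494961,  1.57407842, -0.01163704,
        1.1339824 , -0.07508957]), 'dq': array([-9.28941475e-05, -1.14072234e-03,  1.31036437e-04, -1.13469682e-03,
       -7.51377098e-04,  9.91453774e-04, -7.31295201e-04]), 'joint_efforts': array([-4.97721121e-04, -6.70455837e+01,  1.02548450e+00, -3.16210413e+01,
        1.56702823e-02,  1.23774481e-02, -6.36743539e-05]), 'ee_pos': array([0.19524438, 0.59348802, 0.40392045]), 'tool_rot': array([-7.45289234e-05,  1.58261253e-01,  9.87396963e-01, -7.79456830e-04]), 'contact_force': array([-0.37126195,  0.2807111 , -0.28818636]), 'ft_torque': array([-0.01173596, -0.01448742,  0.01517024]), 'opening': 0.08544376686886279}
scene {'K': array([[581.5909315 ,   0.        , 328.42808097],
       [  0.        , 581.5909315 , 234.68119292],
       [  0.        ,   0.        ,   1.        ]]), 'k1': -0.07520861551469686, 'rvec': array([ 1.82183711,  1.76317678, -0.69775809]), 'tvec': array([-0.08600035, -0.29770913,  1.63042575])}
side {'K': array([[460.17329339,   0.        , 330.72543795],
       [  0.        , 460.17329339, 238.01970698],
       [  0.        ,   0.        ,   1.        ]]), 'k1': -0.11491623217545197, 'rvec': array([ 2.19628731, -0.64271052,  0.32729685]), 'tvec': array([-0.34136534,  0.21912939,  0.8450573 ])}
wrist {'K': array([[389.18875447,   0.        , 315.05432674],
       [  0.        , 389.18875447, 243.42675739],
       [  0.        ,   0.        ,   1.        ]]), 'k1': -0.025345904640520073, 'mount': array([[-2.65044470e-04, -9.51998380e-01, -3.06102946e-01,
         7.77351335e-02],
       [ 9.99999850e-01, -3.99270769e-04,  3.75888886e-04,
        -1.28669933e-04],
       [-4.80063569e-04, -3.06102801e-01,  9.51998343e-01,
         3.19001696e-02],
       [ 0.00000000e+00,  0.00000000e+00,  0.00000000e+00,
         1.00000000e+00]])}
```

View pics/scene0.png

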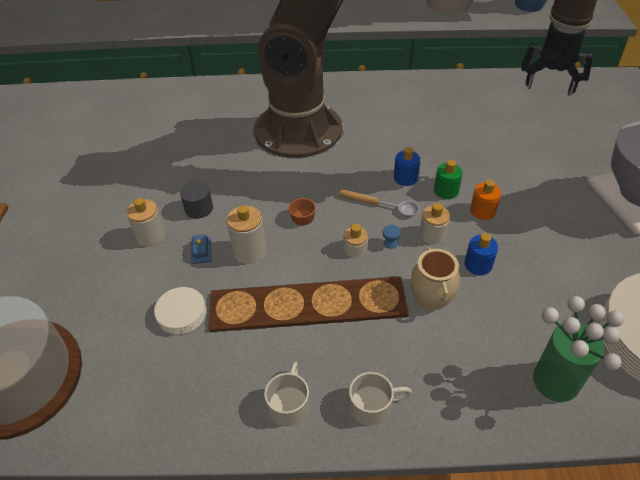

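View pics/side0.png

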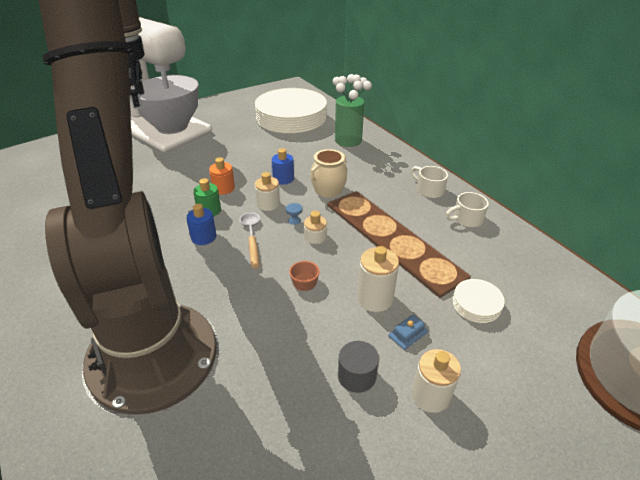

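The crock is at the robot's left end (scene 436,278) and the saucers at the right end (181,311), so XL goes on mark1. By scene pixel:
- **White canisters:** XL (246,235), L (147,222), M (435,223), S (356,240).
- **Look-alikes:** blue (407,168), green (448,180), orange (485,200), blue (481,254).

Next I'll measure positions and take a close crop to check the choice.

```bash
cat > h.py <<'E'
import numpy as np, cv2
from cell import manip
from scipy.spatial.transform import Rotation as Ro
def ext(c,st=None):
    if "rvec" in c:
        R=cv2.Rodrigues(c["rvec"])[0]; return R.T,-R.T@c["tvec"]
    q=st["tool_rot"];Rt=Ro.from_quat([q[1],q[2],q[3],q[0]]).as_matrix();M=c["mount"]
    return Rt@M[:3,:3],Rt@M[:3,3]+st["ee_pos"]
def cast(c,uv,z,st=None):
    K=c["K"];d=np.array([(uv[0]-K[0,2])/K[0,0],(uv[1]-K[1,2])/K[1,1]])
    u=d.copy()
    for _ in range(20): u=d/(1+c["k1"]*(u@u))
    R,o=ext(c,st);r=R@np.array([*u,1]);return o+r*(z-o[2])/r[2]
def proj(c,P,st=None):
    R,o=ext(c,st);p=R.T@(np.asarray(P)-o);u=p[:2]/p[2];u=u*(1+c["k1"]*(u@u))
    return c["K"][:2,:2]@u+c["K"][:2,2]
def blobs(img,lo,hi,amin):
    hsv=cv2.cvtColor(img,cv2.COLOR_RGB2HSV);m=cv2.inRange(hsv,lo,hi)
    n,l,s,c=cv2.connectedComponentsWithStats(m)
    return [(s[i,4],c[i].round(1),s[i,:4]) for i in range(1,n) if s[i,4]>=amin]
E
python3 - <<'E'
from h import *
px={"scene":[("XL",.138,243,212),("L",.116,140,204),("M",.094,437,209),("S",.072,356,230)],
"side":[("XL",.138,380,252),("L",.116,442,358),("M",.094,266,178),("S",.072,315,216)]}
for n in px:
    c=manip.camera(n);im=c["pixels"];hsv=cv2.cvtColor(im,cv2.COLOR_RGB2HSV)
    for k,h,u,v in px[n]:
        print(n,k,cast(c,(u,v),h-.006).round(3),hsv[v,u],hsv[v+10,u+8])
    if n=="scene": print(hsv[308,236],hsv[297,380])
    for a in blobs(im,(8,90,60),(28,255,255),30): print(a)
    t=[cv2.resize(im[v-25:v+50,u-37:u+38],(400,300) if 0 else (300,300),interpolation=2) for k,h,u,v in px[n]]
    cv2.imwrite(f"pics/crop_{n}.png",np.vstack([np.hstack(t[:2]),np.hstack(t[2:])])[:,:,::-1])
E
```

```text
scene XL [ 0.453 -0.105  0.132] [ 19 187 151] [ 16 138 185]
scene L [ 0.397 -0.341  0.11 ] [ 20 186 136] [ 16 141 192]
scene M [0.419 0.317 0.088] [ 20 188 149] [ 16 138 189]
scene S [0.454 0.136 0.066] [ 20 190 157] [ 16 137 182]
[ 16 151 177] [ 15 145 118]
(np.int32(943), array([631.1,  34.2]), array([615,   0,  25,  69], dtype=int32))
(np.int32(40), array([460. ,  65.7]), array([456,  63,   8,   6], dtype=int32))
(np.int32(39), array([361.9,  67.7]), array([359,  65,   7,   6], dtype=int32))
(np.int32(37), array([241.1,  70.9]), array([238,  68,   8,   6], dtype=int32))
(np.int32(37), array([143.1,  74.8]), array([140,  72,   7,   6], dtype=int32))
(np.int32(36), array([26.8, 80.1]), array([23, 77,  8,  6], dtype=int32))
(np.int32(101), array([407.9, 152.7]), array([404, 147,   9,  13], dtype=int32))
(np.int32(107), array([450.4, 165.6]), array([446, 159,  10,  14], dtype=int32))
(np.int32(954), array([485.2, 200. ]), array([470, 179,  31,  41], dtype=int32))
(np.int32(304), array([359.1, 196.8]), array([340, 189,  40,  16], dtype=int32))
(np.int32(555), array([141.3, 209.8]), arr
[... 1513 characters left out ...]
82.3]), array([255, 172,  23,  19], dtype=int32))
(np.int32(108), array([204. , 183.9]), array([199, 178,  10,  13], dtype=int32))
(np.int32(5393), array([396.8, 245.9]), array([328, 192, 142, 105], dtype=int32))
(np.int32(115), array([197.9, 209.8]), array([193, 204,  11,  13], dtype=int32))
(np.int32(308), array([314.9, 221.4]), array([304, 211,  23,  20], dtype=int32))
(np.int32(235), array([253.3, 252.1]), array([249, 236,  10,  32], dtype=int32))
(np.int32(699), array([304. , 274.7]), array([289, 261,  31,  30], dtype=int32))
(np.int32(1612), array([600.6, 381.4]), array([576, 322,  64, 108], dtype=int32))
(np.int32(1149), array([439.5, 367.1]), array([419, 349,  42,  37], dtype=int32))
```

View pics/crop_scene.png

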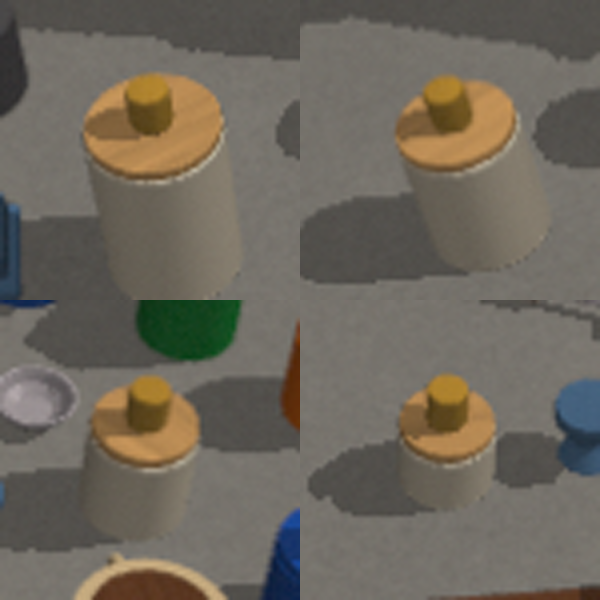

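Crop check: all four have white bodies, pale lids and brass knobs, with the expected height order XL, L, M, S. None of them is a coloured look-alike. Next I'll measure the knob tops and discs more exactly.

Run:
```python
from h import *
c=manip.camera("scene")
for k,h,u,v in [("XL",.138,243.2,209.3),("L",.116,139.3,201),("M",.094,437.5,205.7),("S",.072,356,227)]: print(k,cast(c,(u,v),h).round(4))
for n in("scene","side"):
    c=manip.camera(n);hsv=cv2.cvtColor(c["pixels"],cv2.COLOR_RGB2HSV)
    for vmin in(80,100,120):
        m=cv2.inRange(hsv,(8,70,vmin),(28,255,255));m=cv2.morphologyEx(m,cv2.MORPH_OPEN,np.ones((3,3)));m=cv2.morphologyEx(m,cv2.MORPH_CLOSE,np.ones((5,5)))
        for q in cv2.findContours(m,0,1)[0]:
            if 300<cv2.contourArea(q)<2500:
                (u,v),ax,an=cv2.fitEllipse(cv2.convexHull(q));P=cast(c,(u,v),.012)
                if .45<P[0]<.8 and -.3<P[1]<.4: print(n,vmin,round(u),round(v),np.round(ax),P.round(4))
```

```text
XL [ 0.4515 -0.1036  0.138 ]
L [ 0.3931 -0.3419  0.116 ]
M [0.4143 0.3181 0.094 ]
S [0.4508 0.1356 0.072 ]
scene 80 435 278 [48. 63.] [0.5524 0.3021 0.012 ]
scene 100 236 307 [33. 41.] [ 0.6126 -0.1239  0.012 ]
scene 100 284 303 [33. 41.] [ 0.6067 -0.0238  0.012 ]
scene 100 331 300 [33. 41.] [0.6009 0.076  0.012 ]
scene 100 378 296 [33. 40.] [0.5954 0.1752 0.012 ]
scene 100 438 275 [45. 56.] [0.5442 0.3085 0.012 ]
scene 120 236 307 [33. 41.] [ 0.6124 -0.124   0.012 ]
scene 120 284 303 [33. 40.] [ 0.6067 -0.0237  0.012 ]
scene 120 331 300 [33. 40.] [0.6009 0.076  0.012 ]
scene 120 376 296 [32. 34.] [0.5947 0.1706 0.012 ]
scene 120 440 272 [40. 53.] [0.5352 0.3142 0.012 ]
side 100 329 173 [35. 48.] [0.6241 0.3427 0.012 ]
side 120 329 173 [35. 48.] [0.6236 0.3416 0.012 ]
```

Order: M, S, XL, L, so the short ones don't have to pass over the tall ones. First I'll align the tool with the world axes and go above M.

```bash
python3 -m inch '[0,0,0,0,0,-9.1,0, 0,0,0,0,0,-9.1,0, -27.4,-34.5,3,0,0,0,60, -27.4,-34.5,3,0,0,0,60, -27.4,-34.5,3,0,0,0,60, -27.4,-34.5,3,0,0,0,60, -27.4,-34.5,3,0,0,0,60, -27.4,-34.5,3,0,0,0,60, -27.4,-34.5,3,0,0,0,60, -27.4,-34.5,3,0,0,0,60]' 40; python3 -m inch '[0,0,0,0,0,0,60,0,0,0,0,0,0,60]'
cat > look.py <<'E'
import sys
from h import *
h=float(sys.argv[1]);gx,gy=map(float,sys.argv[2:4])
st=manip.observe();c=manip.camera("wrist")
R=Ro.from_quat(np.roll(st["tool_rot"],-1)).as_matrix()
print("xyz",st["ee_pos"].round(4),"R",R.round(3).tolist(),"open",st["opening"])
P=np.array([gx,gy,h]);uv=proj(c,P,st);print("predict",uv)
im=c["pixels"];hsv=cv2.cvtColor(im,cv2.COLOR_RGB2HSV)
# lid + knob mask: outline ellipse at lid height
m=cv2.inRange(hsv,(8,80,60),(28,255,255));m=cv2.morphologyEx(m,cv2.MORPH_OPEN,np.ones((3,3)))
for q in cv2.findContours(m,0,1)[0]:
    if cv2.contourArea(q)>300: print("blob",cv2.boundingRect(q),cv2.contourArea(q))
cv2.imwrite("pics/"+sys.argv[4]+".png",im[:,:,::-1])
E
python3 look.py .094 .4143 .3181 w1
```

```text
time_s: 1.65
ee_pos: [0.4152, 0.3165, 0.3809]
tool_rot: [0.0, 0.0, 1.0, 0.0]
contact_force: [-0.3, 0.8, 0.3]
opening: 0.065
time_s: 1.9
ee_pos: [0.4142, 0.318, 0.3808]
tool_rot: [-0.0, 0.0, 1.0, 0.0]
contact_force: [-0.3, 0.6, -0.0]
opening: 0.0655
xyz [0.4142 0.318  0.3808] R [[-1.0, 0.0, -0.0], [0.0, 1.0, 0.001], [0.0, 0.001, -1.0]] open 0.0654833843830149
predict [315.24368606 237.81018059]
blob (239, 415, 83, 34) 1421.0
blob (216, 340, 122, 94) 6499.5
blob (0, 337, 180, 88) 8441.5
blob (65, 229, 65, 61) 3117.0
blob (274, 186, 81, 78) 4785.0
blob (433, 80, 115, 91) 8123.5
blob (44, 29, 130, 67) 3051.5
blob (385, 0, 43, 26) 805.5
```

View pics/w1.png

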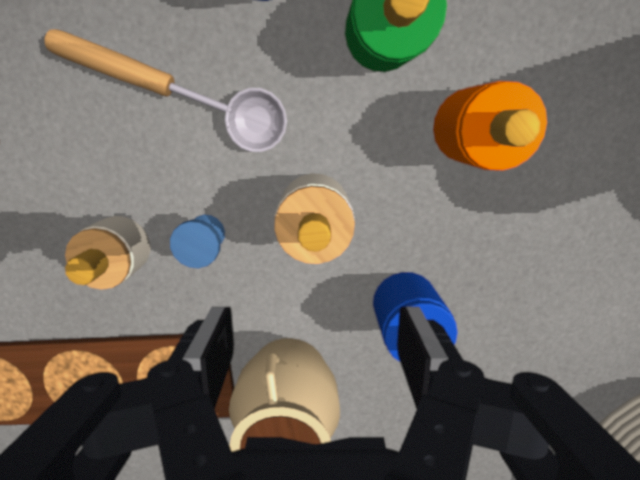

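The wrist view shows the white M canister with its knob at about (315,231), 6 px above the prediction. S's knob is at about (79,268). I'll get knob centres from a brass mask.

```bash
cat > knob.py <<'E'
import sys
from h import *
# args: h gx gy : find knob top near prediction; knob = more saturated/darker than lid
h=float(sys.argv[1]);gx,gy=map(float,sys.argv[2:4])
st=manip.observe();c=manip.camera("wrist");uv=proj(c,(gx,gy,h),st)
hsv=cv2.cvtColor(c["pixels"],cv2.COLOR_RGB2HSV)
m=cv2.inRange(hsv,(18,150,80),(27,255,255));m=cv2.morphologyEx(m,cv2.MORPH_OPEN,np.ones((3,3)))
for q in cv2.findContours(m,0,1)[0]:
    (u,v),r=cv2.minEnclosingCircle(q);M=cv2.moments(q)
    if M["m00"]>150 and np.hypot(u-uv[0],v-uv[1])<60:
        ce=(M["m10"]/M["m00"],M["m01"]/M["m00"]);f=c["K"][0,0];R,o=ext(c,st)
        print("pred",uv.round(1),"got",np.round(ce,1),"bbox",cv2.boundingRect(q),"expect_d",round(f*.024/(o[2]-h)),"top",cast(c,ce,h,st).round(4),"mid",cast(c,ce,h-.008,st).round(4))
print("tcp",st["ee_pos"].round(4))
E
python3 knob.py .094 .4143 .3181; python3 knob.py .072 .4508 .1356
```

```text
pred [314.4 238.3] got [313.3 232.7] bbox (297, 214, 33, 38) expect_d 37 top [0.4103 0.3173 0.094 ] mid [0.4126 0.3173 0.086 ]
tcp [0.4138 0.3186 0.3808]
pred [ 78.6 275.1] got [ 85.5 266.3] bbox (65, 249, 42, 35) expect_d 34 top [0.4435 0.1424 0.072 ] mid [0.4466 0.1373 0.064 ]
tcp [0.4137 0.3187 0.3808]
```

```bash
python3 -m inch '[2.5,-1,30,0,0,0,60, 0,0,35,0,0,0,60, 0,0,35,0,0,0,60, 0,0,25,0,0,0,60, 0,0,10,0,0,0,60, 0,0,0,0,0,0,200, 0,0,0,0,0,0,255, 0,0,0,0,0,0,255, 0,0,0,0,0,0,255, 0,0,0,0,0,0,255]' 60; python3 -m inch '[0,0,0,0,0,0,255,0,0,-15,0,0,0,255,0,0,-30,0,0,0,255,0,0,-20,0,0,0,255,0,0,0,0,0,0,255]'
python3 -c "
from cell import manip;import cv2
cv2.imwrite('pics/s2.png',cv2.resize(manip.camera('side')['pixels'][100:300,150:450],(600,400))[:,:,::-1])"
```

```text
time_s: 3.3
ee_pos: [0.4123, 0.3172, 0.247]
tool_rot: [0.001, 0.0, 1.0, 0.001]
contact_force: [-1.9, 0.6, 8.2]
opening: 0.0222
time_s: 3.92
ee_pos: [0.4124, 0.3168, 0.3127]
tool_rot: [0.001, 0.0, 1.0, 0.001]
contact_force: [0.5, 0.2, -3.5]
opening: 0.0218
```

View pics/s2.png

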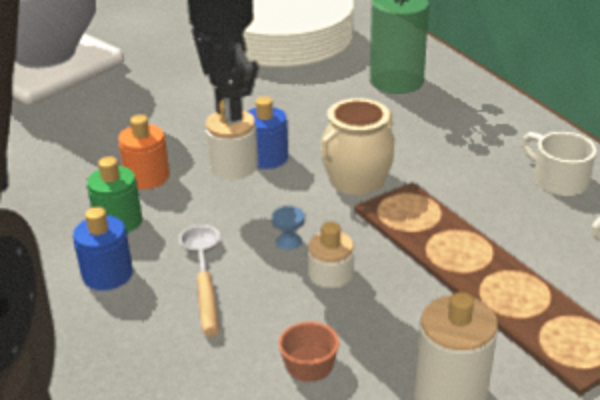

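M is held and lifted, clear of its neighbours. Carrying it to mark3.

```bash
python3 -m inch '[0,0,-20,0,0,0,255,-24.3,-42.6,0,0,0,0,255,-24.3,-42.6,0,0,0,0,255,-24.3,-42.6,0,0,0,0,255,-24.3,-42.6,0,0,0,0,255,-24.3,-42.6,0,0,0,0,255,-24.3,-42.6,0,0,0,0,255,-24.3,-42.6,0,0,0,0,255,-24.3,-42.6,0,0,0,0,255,0,0,0,0,0,0,255]'; python3 -m inch '[0,0,0,0,0,0,255]'
cat > discs.py <<'E'
from h import *
import sys
st=manip.observe();c=manip.camera("wrist");im=c["pixels"];hsv=cv2.cvtColor(im,cv2.COLOR_RGB2HSV)
print("tcp",st["ee_pos"].round(4))
m=cv2.inRange(hsv,(8,70,110),(28,255,255));m=cv2.morphologyEx(m,cv2.MORPH_CLOSE,np.ones((5,5)));m=cv2.morphologyEx(m,cv2.MORPH_OPEN,np.ones((5,5)))
for q in cv2.findContours(m,0,1)[0]:
    if cv2.contourArea(q)>800:
        (u,v),ax,an=cv2.fitEllipse(cv2.convexHull(q));P=cast(c,(u,v),.012,st)
        x,y,w,hh=cv2.boundingRect(q)
        print((x,y,w,hh),round(u),round(v),np.round(ax),P.round(4))
for P in [(.5953,.1757),(.601,.076),(.6067,-.0238),(.6125,-.124)]: print("pred",proj(c,(*P,.012),st).round(1))
cv2.imwrite("pics/"+sys.argv[1]+".png",im[:,:,::-1])
E
python3 discs.py w3
```

```text
time_s: 5.22
ee_pos: [0.607, -0.0293, 0.3294]
tool_rot: [-0.001, 0.004, 1.0, -0.002]
contact_force: [-0.7, 0.4, -3.0]
opening: 0.022
time_s: 5.35
ee_pos: [0.6058, -0.024, 0.3295]
tool_rot: [-0.001, 0.0, 1.0, 0.0]
contact_force: [0.5, 0.5, -3.1]
opening: 0.0216
tcp [ 0.6058 -0.024   0.3295]
(108, 146, 525, 227) 330 253 [227. 632.] [ 0.6271 -0.0127  0.012 ]
(548, 0, 79, 30) 589 -14 [79. 91.] [0.4437 0.1544 0.012 ]
(72, 0, 107, 21) 122 -16 [ 74. 121.] [ 0.4431 -0.1482  0.012 ]
pred [577.4 213.4]
pred [446.9 220.6]
pred [315.4 228. ]
pred [184.9 235.4]
```

View pics/w3.png

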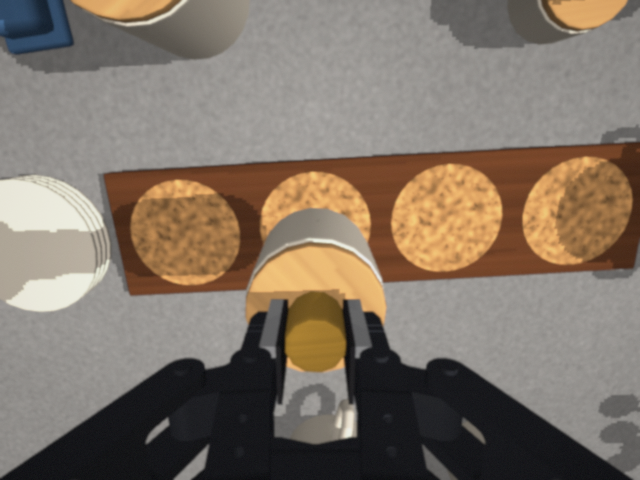

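Discs 1, 2 and 4 appear at (578,211), (447,217) and (185,232), about 2.5 px above prediction. So x is about 2 mm less than the scene estimate, and the tool is already over mark3. Lowering now.

```bash
python3 -m inch '[0,0,30,0,0,0,255,0,0,25,0,0,0,255,0,0,10,0,0,0,255,0,0,4.5,0,0,0,255,0,0,0,0,0,0,255]'; python3 -m inch '[0,0,0.5,0,0,0,255,0,0,0,0,0,0,60,0,0,0,0,0,0,60,0,0,0,0,0,0,60,0,0,-20,0,0,0,60,0,0,-40,0,0,0,60,0,0,-40,0,0,0,60,0,0,0,0,0,0,60]'; python3 knob.py .106 .605 -.024;python3 knob.py .072 .446 .136
```

```text
time_s: 6.02
ee_pos: [0.6064, -0.0239, 0.2617]
tool_rot: [0.0, -0.0, 1.0, 0.0]
contact_force: [0.2, -0.2, -2.1]
opening: 0.0221
time_s: 7.02
ee_pos: [0.6073, -0.0244, 0.3642]
tool_rot: [0.003, 0.0, 1.0, 0.0]
contact_force: [-0.6, 0.0, -0.4]
opening: 0.0655
pred [315.9 245.1] got [315.9 243.3] bbox (298, 222, 37, 43) expect_d 41 top [ 0.6039 -0.024   0.106 ] mid [ 0.6065 -0.024   0.098 ]
tcp [ 0.6073 -0.0244  0.3642]
tcp [ 0.6066 -0.0242  0.3622]
```

M stands on mark3 at about (0.605, -0.024). Next is S.

```bash
python3 -m inch '[32,32.2,2,0,0,0,60,32,32.2,2,0,0,0,60,32,32.2,2,0,0,0,60,32,32.2,2,0,0,0,60,32,32.2,2,0,0,0,60,0,0,0,0,0,0,60,0,0,0,0,0,0,60]'; python3 knob.py .072 .446 .136
```

```text
time_s: 8.0
ee_pos: [0.4463, 0.1365, 0.3501]
tool_rot: [-0.0, -0.0, 1.0, -0.0]
contact_force: [-0.0, -0.1, -0.5]
opening: 0.0651
pred [314.9 241.4] got [312.2 240.4] bbox (295, 221, 35, 40) expect_d 38 top [0.4453 0.1342 0.072 ] mid [0.4478 0.1341 0.064 ]
tcp [0.4463 0.1365 0.3501]
```

```bash
python3 -m inch '[0,-2,30,0,0,0,60,0,0,35,0,0,0,60,0,0,35,0,0,0,60,0,0,18,0,0,0,60,0,0,7,0,0,0,60,0,0,0,0,0,0,200,0,0,0,0,0,0,255,0,0,0,0,0,0,255,0,0,0,0,0,0,255,0,0,0,0,0,0,255]' 60; python3 -m inch '[0,0,0,0,0,0,255,0,0,-20,0,0,0,255,0,0,-40,0,0,0,255,0,0,-60,0,0,0,255,0,0,0,0,0,0,255]'
```

```text
time_s: 9.3
ee_pos: [0.4467, 0.1347, 0.2266]
tool_rot: [0.001, 0.0, 1.0, 0.0]
contact_force: [-0.4, -3.0, 6.0]
opening: 0.022
time_s: 9.93
ee_pos: [0.4475, 0.1353, 0.3498]
tool_rot: [0.004, 0.0, 1.0, 0.002]
contact_force: [-0.4, -0.7, -3.5]
opening: 0.0217
```

```bash
python3 -m inch '[0,0,-20,0,0,0,255,-27.3,-43.2,0,0,0,0,255,-27.3,-43.2,0,0,0,0,255,-27.3,-43.2,0,0,0,0,255,-27.3,-43.2,0,0,0,0,255,-27.3,-43.2,0,0,0,0,255,-27.3,-43.2,0,0,0,0,255,0,0,0,0,0,0,255,0,0,0,0,0,0,255]'; python3 discs.py w4
```

```text
time_s: 11.05
ee_pos: [0.6095, -0.1239, 0.3642]
tool_rot: [-0.001, 0.0, 1.0, 0.0]
contact_force: [-0.8, 1.4, -2.6]
opening: 0.0218
tcp [ 0.6095 -0.1239  0.3642]
(287, 317, 58, 55) 315 344 [55. 61.] [ 0.7337 -0.1242  0.012 ]
(254, 251, 123, 61) 314 300 [ 98. 120.] [ 0.6879 -0.1247  0.012 ]
(264, 167, 101, 78) 314 217 [100. 101.] [ 0.6101 -0.1248  0.012 ]
(616, 165, 24, 80) 653 201 [70. 92.] [0.596  0.1641 0.012 ]
(383, 154, 219, 124) 492 208 [139. 220.] [0.6024 0.0253 0.012 ]
(297, 0, 106, 27) 349 -22 [ 97. 119.] [ 0.4343 -0.0996  0.012 ]
pred [665.8 200.1]
pred [550.8 206.3]
pred [433.3 212.7]
pred [314.8 219.4]
```

View pics/w4.png

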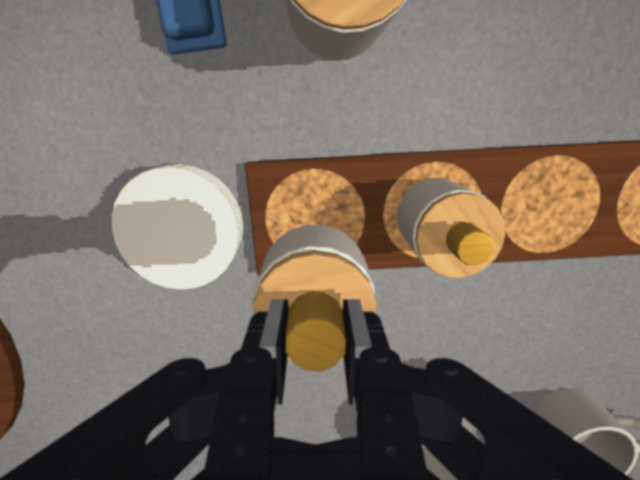

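M sits well on its disc (430,215), and mark4 at (315,217) is right under S. Lowering S.

```bash
python3 -m inch '[-1,-0.5,30,0,0,0,255,0,0,40,0,0,0,255,0,0,35,0,0,0,255,0,0,14,0,0,0,255,0,0,6,0,0,0,255,0,0,0.5,0,0,0,255,0,0,0,0,0,0,255]'; python3 -m inch '[0,0,0.5,0,0,0,255,0,0,0,0,0,0,70,0,0,0,0,0,0,70,0,0,0,0,0,0,70,0,0,-30,0,0,0,70,0,0,-50,0,0,0,60,0,0,-50,0,0,0,60,0,0,-30,0,0,0,60,0,0,0,0,0,0,60]'; python3 knob.py .084 .610 -.1245;python3 knob.py .138 .4515 -.1036
```

```text
time_s: 11.98
ee_pos: [0.6115, -0.1249, 0.2414]
tool_rot: [0.001, 0.0, 1.0, -0.0]
contact_force: [0.1, -0.2, -2.3]
opening: 0.0218
time_s: 13.1
ee_pos: [0.6117, -0.1252, 0.4027]
tool_rot: [0.003, 0.0, 1.0, -0.0]
contact_force: [-0.9, 0.2, 0.1]
opening: 0.0658
pred [316.4 221.2] got [315.3 221.4] bbox (301, 205, 30, 34) expect_d 33 top [ 0.6102 -0.1254  0.084 ] mid [ 0.6123 -0.1254  0.076 ]
tcp [ 0.6117 -0.1252  0.4027]
tcp [ 0.6112 -0.125   0.4007]
```

```bash
python3 -m inch '[40.3,5.3,0,0,0,0,60,40.3,5.3,0,0,0,0,60,40.3,5.3,0,0,0,0,60,40.3,5.3,0,0,0,0,60,0,0,0,0,0,0,60,0,0,0,0,0,0,60]'; python3 knob.py .138 .450 -.1036;python3 knob.py .116 .3931 -.3419
```

```text
time_s: 13.95
ee_pos: [0.4502, -0.1036, 0.3992]
tool_rot: [-0.0, -0.0, 1.0, 0.0]
contact_force: [-0.0, -0.2, -0.1]
opening: 0.0652
pred [315.4 249.5] got [310.9 242. ] bbox (293, 221, 37, 43) expect_d 41 top [ 0.4451 -0.1064  0.138 ] mid [ 0.4476 -0.1065  0.13  ]
tcp [ 0.4502 -0.1036  0.3992]
tcp [ 0.4505 -0.1036  0.3993]
```

```bash
python3 -m inch '[3.5,-3,30,0,0,0,60,0,0,30,0,0,0,60,0,0,30,0,0,0,60,0,0,12,0,0,0,60,0,0,6,0,0,0,60,0,0,0,0,0,0,200,0,0,0,0,0,0,255,0,0,0,0,0,0,255,0,0,0,0,0,0,255,0,0,0,0,0,0,255]' 80; python3 -m inch '[0,0,0,0,0,0,255,0,0,-15,0,0,0,255,0,0,-30,0,0,0,255,0,0,-40,0,0,0,255,0,0,0,0,0,0,255,0,0,0,0,0,0,255]'
```

```text
time_s: 15.3
ee_pos: [0.4467, -0.1066, 0.2928]
tool_rot: [0.001, 0.0, 1.0, 0.0]
contact_force: [-1.4, 1.3, 6.0]
opening: 0.0213
time_s: 16.05
ee_pos: [0.4458, -0.1065, 0.3759]
tool_rot: [-0.001, 0.0, 1.0, 0.0]
contact_force: [0.4, 0.5, -5.0]
opening: 0.0212
```

```bash
python3 -m inch '[-21.1,40.3,0,0,0,0,255,-21.1,40.3,0,0,0,0,255,-21.1,40.3,0,0,0,0,255,-21.1,40.3,0,0,0,0,255,-21.1,40.3,0,0,0,0,255,-21.1,40.3,0,0,0,0,255,-21.1,40.3,0,0,0,0,255,0,0,0,0,0,0,255,0,0,0,0,0,0,255]'; python3 discs.py w5
```

```text
time_s: 17.18
ee_pos: [0.5936, 0.175, 0.3746]
tool_rot: [-0.002, 0.0, 1.0, -0.001]
contact_force: [-0.5, -1.6, -4.5]
opening: 0.0213
tcp [0.5936 0.175  0.3746]
(443, 187, 105, 101) 495 237 [ 95. 109.] [0.6148 0.3348 0.012 ]
(0, 157, 402, 227) 201 272 [251. 435.] [0.6487 0.0697 0.012 ]
(403, 139, 119, 129) 463 205 [111. 138.] [0.5858 0.3025 0.012 ]
pred [316.9 215.4]
pred [203.5 221.8]
pred [ 92.6 228.2]
pred [-14.7 234.5]
```

View pics/w5.png

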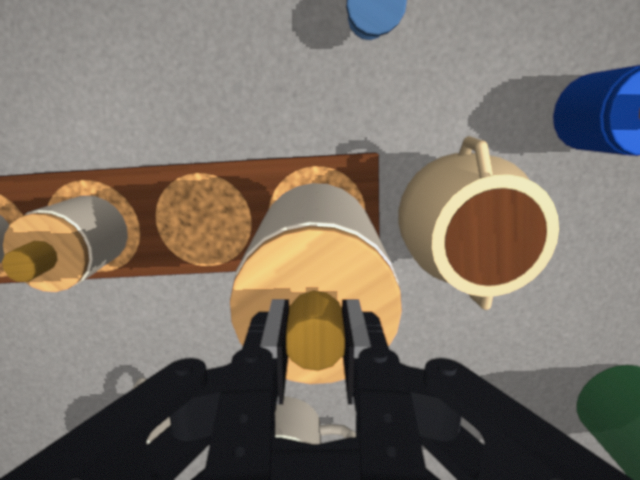

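```bash
python3 -m inch '[0,1,25,0,0,0,255,0,0,25,0,0,0,255,0,0,14,0,0,0,255,0,0,5,0,0,0,255,0,0,1,0,0,0,255,0,0,0,0,0,0,255]'; python3 -m inch '[0,0,1,0,0,0,255,0,0,0,0,0,0,70,0,0,0,0,0,0,70,0,0,0,0,0,0,70,0,0,-30,0,0,0,70,0,0,-50,0,0,0,60,0,0,-50,0,0,0,60,0,0,0,0,0,0,60]'; python3 knob.py .150 .5935 .1757
```

```text
time_s: 17.98
ee_pos: [0.5944, 0.1764, 0.3075]
tool_rot: [0.001, 0.0, 1.0, 0.0]
contact_force: [0.2, -0.1, -4.7]
opening: 0.0211
time_s: 18.98
ee_pos: [0.5951, 0.1765, 0.4405]
tool_rot: [0.004, 0.0, 1.0, 0.002]
contact_force: [-0.3, 1.0, -0.1]
opening: 0.0654
pred [313.  230.6] got [314.4 229.4] bbox (298, 211, 34, 38) expect_d 36 top [0.5926 0.1767 0.15  ] mid [0.5949 0.1767 0.142 ]
tcp [0.5951 0.1765 0.4405]
```

```bash
python3 -m inch '[20.4,-52,4,0,0,0,60,20.4,-52,4,0,0,0,60,20.4,-52,4,0,0,0,60,20.4,-52,4,0,0,0,60,20.4,-52,4,0,0,0,60,20.4,-52,4,0,0,0,60,20.4,-52,4,0,0,0,60,20.4,-52,4,0,0,0,60,20.4,-52,4,0,0,0,60,20.4,-52,4,0,0,0,60]'; python3 -m inch '[0,0,0,0,0,0,60,0,0,0,0,0,0,60]'; python3 knob.py .116 .391 -.343
```

```text
time_s: 20.27
ee_pos: [0.3889, -0.3447, 0.3946]
tool_rot: [-0.001, -0.0, 1.0, 0.0]
contact_force: [0.4, -0.4, 0.0]
opening: 0.0653
time_s: 20.52
ee_pos: [0.39, -0.343, 0.3948]
tool_rot: [-0.001, 0.0, 1.0, 0.001]
contact_force: [0.5, 0.9, 0.5]
opening: 0.0654
pred [314.8 243.1] got [311.6 239.2] bbox (295, 220, 34, 39) expect_d 38 top [ 0.3883 -0.3452  0.116 ] mid [ 0.3907 -0.3452  0.108 ]
tcp [ 0.39   -0.343   0.3948]
```

```bash
python3 -m inch '[0.5,-2,35,0,0,0,60,0,0,35,0,0,0,60,0,0,35,0,0,0,60,0,0,15,0,0,0,60,0,0,6,0,0,0,60,0,0,0,0,0,0,200,0,0,0,0,0,0,255,0,0,0,0,0,0,255,0,0,0,0,0,0,255,0,0,0,0,0,0,255]' 80; python3 -m inch '[0,0,0,0,0,0,255,0,0,-15,0,0,0,255,0,0,-30,0,0,0,255,0,0,-45,0,0,0,255,0,0,-45,0,0,0,255,0,0,0,0,0,0,255]'
```

```text
time_s: 21.82
ee_pos: [0.3899, -0.3456, 0.2709]
tool_rot: [0.001, 0.0, 1.0, -0.0]
contact_force: [-0.8, 1.8, 6.1]
opening: 0.0216
time_s: 22.58
ee_pos: [0.3898, -0.3464, 0.4088]
tool_rot: [0.003, 0.0, 1.0, -0.002]
contact_force: [-0.8, -0.5, -4.8]
opening: 0.021
```

```bash
python3 -m inch '[-23.2,46.9,0,0,0,0,255,-23.2,46.9,0,0,0,0,255,-23.2,46.9,0,0,0,0,255,-23.2,46.9,0,0,0,0,255,-23.2,46.9,0,0,0,0,255,-23.2,46.9,0,0,0,0,255,-23.2,46.9,0,0,0,0,255,-23.2,46.9,0,0,0,0,255,-23.2,46.9,0,0,0,0,255,0,0,0,0,0,0,255]';python3 -m inch '[0,0,0,0,0,0,255]'; python3 discs.py w6
```

```text
time_s: 23.82
ee_pos: [0.5988, 0.082, 0.4031]
tool_rot: [-0.001, -0.004, 1.0, 0.001]
contact_force: [-0.7, -0.8, -4.6]
opening: 0.0214
time_s: 23.95
ee_pos: [0.5979, 0.0762, 0.4036]
tool_rot: [-0.001, 0.0, 1.0, -0.001]
contact_force: [-0.5, -0.6, -4.1]
opening: 0.021
tcp [0.5979 0.0762 0.4036]
(569, 175, 62, 91) 607 222 [73. 93.] [0.6129 0.3577 0.012 ]
(48, 149, 403, 229) 265 251 [253. 447.] [0.6425 0.0264 0.012 ]
(409, 133, 214, 156) 515 209 [120. 238.] [0.6004 0.2652 0.012 ]
pred [421.4 203.3]
pred [315.5 209.2]
pred [210.5 215.2]
pred [107.3 221.2]
```

View pics/w6.png

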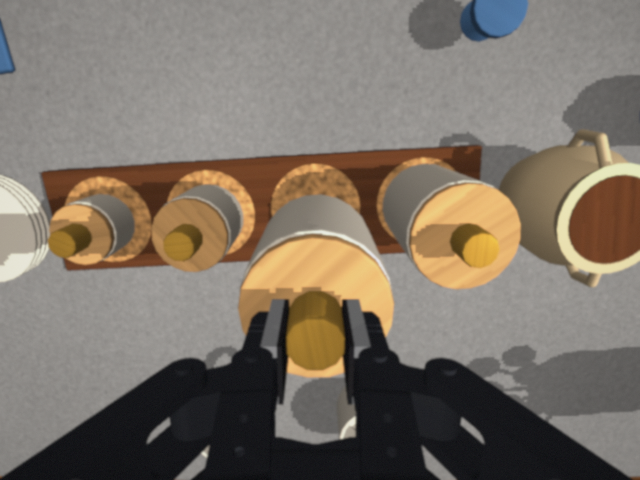

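L is over mark2, whose rim is centred at u≈315. The other three look centred on their discs. Lowering L.

```bash
python3 -m inch '[-0.5,0,35,0,0,0,255,0,0,40,0,0,0,255,0,0,30,0,0,0,255,0,0,10,0,0,0,255,0,0,5,0,0,0,255,0,0,1,0,0,0,255,0,0,0,0,0,0,255]'; python3 -m inch '[0,0,1,0,0,0,255,0,0,0,0,0,0,70,0,0,0,0,0,0,70,0,0,0,0,0,0,70,0,0,-30,0,0,0,70,0,0,-50,0,0,0,60,0,0,-60,0,0,0,60,30,0,-30,0,0,0,60,30,0,0,0,0,0,60,0,0,0,0,0,0,60]'; python3 knob.py .128 .599 .0762
python3 - <<'E'
from h import *
st=manip.observe();c=manip.camera("wrist");cv2.imwrite("pics/w7.png",c["pixels"][:,:,::-1])
for n in("scene",): cv2.imwrite("pics/fin.png",cv2.resize(manip.camera(n)["pixels"][180:360,130:490],(800,400))[:,:,::-1])
E
```

```text
time_s: 24.88
ee_pos: [0.5992, 0.0765, 0.2847]
tool_rot: [0.001, 0.0, 1.0, 0.0]
contact_force: [-0.8, 0.3, -3.4]
opening: 0.0212
time_s: 26.12
ee_pos: [0.5375, 0.0765, 0.4536]
tool_rot: [0.0, -0.0, 1.0, 0.0]
contact_force: [1.5, -0.3, 0.4]
opening: 0.0653
pred [314.6 294.7] got [315.7 290.7] bbox (302, 274, 28, 34) expect_d 32 top [0.5954 0.0771 0.128 ] mid [0.5991 0.0771 0.12  ]
tcp [0.5375 0.0765 0.4536]
```

View pics/fin.png

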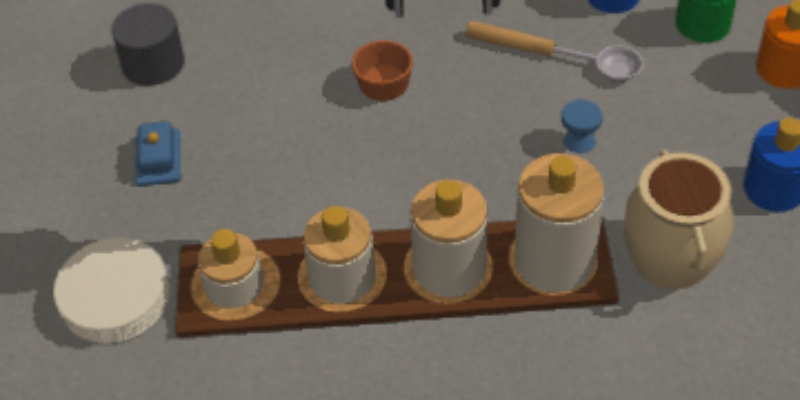

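View pics/w7.png

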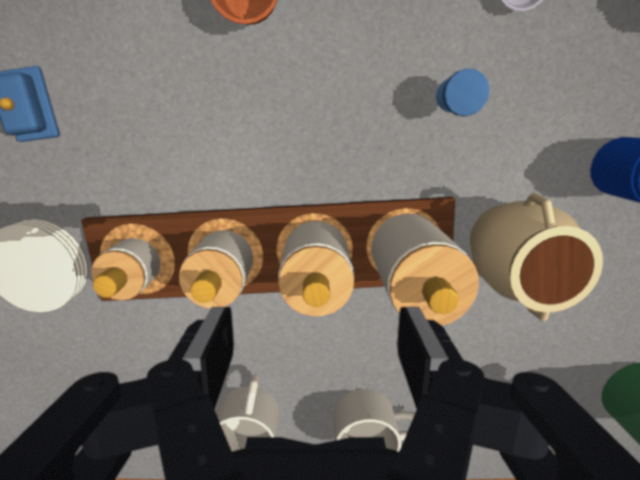

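All four stand upright in the right order. S looks slightly left on its disc (base at about u=231, disc at about 236), so I'll check it by ray casting.

Run:
```python
from h import *
D=dict(XL=(.5953,.1757),L=(.601,.076),M=(.6067,-.0238),S=(.6125,-.124))
c=manip.camera("scene");hs=cv2.cvtColor(c["pixels"],cv2.COLOR_RGB2HSV)
m=cv2.inRange(hs,(18,165,60),(27,255,255))
H=dict(XL=.15,L=.128,M=.106,S=.084)
n,l,s,ce=cv2.connectedComponentsWithStats(m)
for k in H:
    uv=proj(c,(*D[k],H[k]-.013),None)
    j=[i for i in range(1,n) if s[i,4]>25 and np.hypot(*(ce[i]-uv))<12]
    print(k,uv.round(1),[(s[i].tolist(),ce[i].round(1),((cast(c,ce[i],H[k]-.012)[:2]-D[k])*1000).round(1)) for i in j])
st=manip.observe();w=manip.camera("wrist")
for k,uv in dict(S=(109,288),M=(206,290),L=(316,293),XL=(441,299)).items(): print(k,(cast(w,uv,H[k]-.004,st)[:2]*1000).round(1))
for k,uv in dict(S=(137,259),M=(225,253),L=(315,249),XL=(404,243)).items(): print("disc",k,(cast(w,uv,.012,st)[:2]*1000).round(1))
hw=cv2.cvtColor(w["pixels"],cv2.COLOR_RGB2HSV)
for nm,im in(("scene",c["pixels"][255:340,200:300]),("wrist",w["pixels"][200:320,80:200])): cv2.imwrite(f"pics/z{nm}.png",cv2.resize(im,(400,400*im.shape[0]//im.shape[1]),interpolation=2)[:,:,::-1])
a=cv2.imread("pics/zscene.png");b=cv2.imread("pics/zwrist.png");a=cv2.copyMakeBorder(a,0,b.shape[0]-a.shape[0],0,0,0);cv2.imwrite("pics/z.png",np.hstack([a,b]))
```

```text
XL [381.6 257.9] [([377, 250, 12, 17, 159], array([382.5, 258.2]), array([1.8, 1.6]))]
L [330.6 268.9] [([326, 261, 12, 16, 159], array([331.5, 268.7]), array([0.4, 1.9]))]
M [280.5 279.6] [([275, 273, 12, 16, 152], array([280.7, 280.1]), array([2.2, 0.5]))]
S [231.5 290.1] [([225, 283, 13, 16, 145], array([231.1, 290.3]), array([ 1.2, -0.6]))]
S [ 616.2 -122. ]
M [608.  -21.6]
L [600.6  77. ]
XL [595.6 174.4]
disc S [ 611.4 -123.8]
disc M [604.3 -24. ]
disc L [599.6  76.2]
disc XL [592.7 174.4]
```

View pics/z.png

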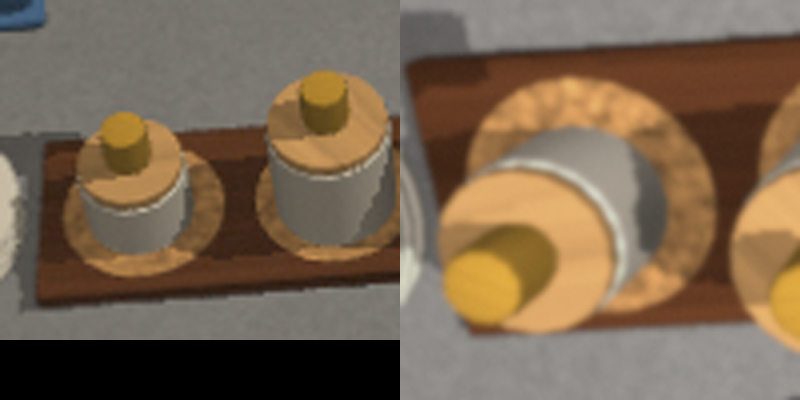

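Scene rays put all four knobs within about 3 mm of their disc centres. S's apparent shift was perspective, since its knob is within 1.5 mm of centre. The gripper is open, raised and clear of everything, so I'm handing in.

```bash
python3 -c "
from cell import manip
print(manip.sign_off(), manip.observe()['time_s'])"
```

```text
the job is handed in; nothing more can be done
the job is handed in; nothing more can be done
```

All four white canisters stand upright on the cork discs in height order. XL is next to the crock on mark1, then L on mark2, M on mark3 and S next to the saucers on mark4. I picked each up by its knob and placed them in the order M, S, XL, L; the clock read about 26 s at the last move, against the 86 s limit.

- **Centring:** the final scene-camera check put every knob within about 3 mm of its disc centre. The wrist camera agreed to within a few millimetres; its largest difference was about 5 mm for S, from pixels I read by eye.
- **Crock and saucers:** in the last pictures both stand where they were and nothing has fallen. I judged this by eye and did not measure it.
- **Forces:** the highest reading printed at the end of a move was about 8 N, while a gripper was closing. I did not record readings during moves.
- **Disagreement:** the scene and wrist cameras differ by about 2 mm in x, which is within the stated calibration. Some canisters may have dropped 1–2 mm on release, and all stayed upright.

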